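# Press a label holder home behind the lip of a spice riser

## Task

Take the yellow label holder out of its wooden stand and push its blade down behind the metal lip on the front edge of the spice riser, ticket facing the front (towards you, as it stands now), until its shoulder sits fully home on the edge against the springy strip inside. Keep hold of it and finish while still pressing it home, since the strip would push it out again. Leave the blue label holder and the jars and tin on the riser where they are.

Things in the scene. Friction and masses are not known exactly. Their poses are not given: they have to be found in the camera images.
- holder_yellow: Yellow plastic label holder, 90 high (z), 62 wide (y), origin under its foot. z 0-24 white blade 60 wide, 5 thick (lowest 4 mm: 56 x 3); z 24-28 shoulder 16 thick; z 28-63 frame 10 thick, blank white ticket on its -x face; z 62-90 grip tab 40 wide, 12 thick (x). About 60 g. At first it hangs by its shoulder in a stand's slot, upright, ticket to the robot, origin at z = 6.
- ticket (a point): Point 10 mm in front of the yellow holder's middle plane, at [-10, 0, 45] in its frame: shows which side the ticket is on.
- holder_blue: Blue label holder, otherwise the same as the yellow one, hanging in the other stand. Leave it there.
- stand_a: Dark wooden block, fixed, 46 (x) x 90 (y) x 30 high, origin at the centre of its underside; the yellow holder hangs in its slot, which is 8 wide (along x), 66 long (along y) and 27 deep. Left or right, as may be.
- stand_b: The same block, fixed; it carries the blue holder.
- riser: Fixed low riser shelf, light wood, 150 deep (x), 240 wide (y), 60 high, origin under its centre, front face at x = -75 towards the robot. Mid-front an aluminium label rail 84 long: lip 3 thick, channel behind it 8 wide (x -83 to -75), 74 long (y -37 to 37); the lip's top 7 mm flare outwards, level with the wood at z = 60. Jars and tin stand 110 behind the front face.
- slot (a point): Middle of the channel's mouth, level with the riser's top: [-79, 0, 60] in the riser's frame, axes as the riser's (x to the rear, z up). The yellow holder is home when its origin is 24 mm under this point (shoulder on the edge); its blade first meets the strip 18 mm under it.
- strip (a joint): Springy strip at the bottom of the channel, in m: 0 as it stands free, grows as it is pressed down; about 0.006 when the holder's shoulder sits on the edge. It pushes back with about 3 N at once and about 7 N when home, upwards.
- spice_c: Spice jar with green cap, 46 across, 106 high, loose on the riser; origin at the centre of its underside. Leave it.
- spice_d: Another spice jar, same size, with a green cap. Leave it.
- tin_paste: Green tin 57 across, 72 high, loose on the riser, origin at the centre of its underside. Leave it.
Not all that is in view belongs to the job. There is more than one size of the holder_yellow; the job needs the smallest.

How it is judged (in metres and radians):
On the way, in this order (a step that is already met when the one before it is completed fails the run):
1. the yellow holder is lifted clear of its stand in the gripper (height (world z) of holder_yellow above 0.045 m and contact force between the fingers and holder_yellow above 1 N), for 0.2 s.
2. the yellow holder's blade is down behind the lip and pressed home against the strip (value of joint strip above 0.0042 m and x of holder_yellow in the frame of slot between -0.004 and 0.004 m and z of holder_yellow in the frame of slot below -0.0215 m and horizontal distance between holder_yellow and slot below 0.01 m and angle between the z axis of holder_yellow and the z axis of riser, either way round below 0.08 rad and angle between the x axis of holder_yellow and the x axis of riser, either way round below 0.1 rad and x of ticket in the frame of slot below -0.005 m and contact force between the fingers and holder_yellow above 2 N and contact force between holder_yellow and riser above 2 N), for 0.3 s.
At the end, for the whole second after the job is handed in: Still pressed by the fingers (over 2 N, over 2 N on the riser), at rest: strip down over 4.2 mm, origin 21.5 mm or more under the mouth, within 4 mm across the channel, 10 mm in all, upright within 0.08 rad, in line within 0.10 rad, ticket to the front (all of step 2 and linear speed of holder_yellow below 0.02 m/s); the arm keeps its last pose, push and grip.
It fails at once if the blue label holder was moved by more than 15 mm (distance of holder_blue from where it was at the start of the episode above 0.015 m).
It fails at once if a jar or the tin on the riser was moved by more than 20 mm or tipped (distance of spice_c from where it was at the start of the episode above 0.02 m or angle between spice_c's own z axis and vertical above 0.3 rad).
It fails at once if a jar or the tin on the riser was moved by more than 20 mm or tipped (distance of spice_d from where it was at the start of the episode above 0.02 m or angle between spice_d's own z axis and vertical above 0.3 rad).
It fails at once if a jar or the tin on the riser was moved by more than 20 mm or tipped (distance of tin_paste from where it was at the start of the episode above 0.02 m or angle between tin_paste's own z axis and vertical above 0.3 rad).
It also fails if it takes over 35 s, if anything falls off the work surface, if the arm or the gripper's body presses on something with over 40 N, if the wrist force passes 120 N, or if a joint passes its speed limit or range.

## Robot

A 7-joint arm with a two-finger parallel gripper is mounted at the origin on a cart in front of the work surface, level with it; the furniture and walls round the work are solid. World frame = base frame: x ahead of the robot, y to its left, z up, the work surface at z = 0. Lengths are in m, angles in degrees, forces in N, time in s.
With the tool pointing down it reaches from about 0.375 to 0.925 m from the base axis. Payload 3.1 kg.
Tool frame: the origin (TCP) lies midway between the tips of the shut fingers; the grasp point (between the pads) lies 19 mm behind it (tcp_to_grasp is the distance from the TCP to the grasp point, in m); z points along the fingers, y is the direction in which the jaws open and shut (so a half turn about z gives the same grasp; the last joint's range is limited). The gripper opens to 85 mm and grips with 20 to 120 N. Pads are 22 mm wide; open, the fingers measure 114 mm over their backs; the gripper's body (76 mm by 85 mm) begins 54 mm behind the grasp point. The pads swing forward as they close: fully open they stand 13 mm farther back than shut.
Start: joints at [71.287, 21.939, 2.515, 91.553, -1.026, 66.532, -2.859], TCP at [0.147, -0.633, 0.231] pointing down, gripper open.
Joint ranges: [-149.38, 149.38], [-23.57, 123.04], [-84.95, 90], [0, 143.3], [-89.99, 269.99], [3.08, 112.72], [-163.45, 163.45]. Speed limits (degrees/s): [159.86, 159.86, 180, 180, 180, 180, 180].

## Interface

Orientations are given as a 3x3 rotation matrix whose columns are the frame's x, y, z axes.
In Python, from plant import * gives the robot as it stands.
- The arm moves only by the tool jog_arm, never from a script. Its argument "moves" is a list of rows, each an object with "claw": the finger opening in m, from 0 to 0.0854; "delta_pos": the shift along the world's x, y, z in m, a list of three; "spin": the turn about the world's z in rad. A call has 1 to 10 rows; each row is the pose to reach, as a shift and turn from the pose measured when the call began; what a row does not reach only later rows make up. A row lasts 1/8 s, in which the tool goes at most 62.5 mm and 10.7 degrees, less where a joint would pass 70% of its speed; a pose out of reach is approached as far as the arm can. A call with a gripper value outside its range is refused whole. The fingers move at their own pace and stop on an object; "newtons" is the grip in N (left out, the last holds). Time passes only in rows, so rows that repeat a pose let the fingers close. It gives the time, the measured TCP pose, the force and the opening at its end, in the units of the state.
- read_state(): the state, without advancing time (a new reading comes with each control period).
- camera(name): name is "scene" or "top"; returns (picture, depth): 480x640x3 uint8, red, green, blue; 480x640 float32, m along the optical axis (not along the pixel's ray), 0 where there is no reading.
- get_calibration(name): a dict with "camera_matrix" (3x3 intrinsics, pixels), "k1" (the pictures are not rectified: a ray, as slopes to the right and down, at radius r is drawn at 1 + k1 r^2 times it, then the intrinsics apply), "R" (3x3) and "t" (3): a world point X has camera coordinates R X + t. Camera axes: x right, y down, z forward; pixel columns grow to the right and rows downward; lengths in m; the calibration is good to about 2 mm. A picture is of the moment at which its call begins. get_calibration takes no time and is no camera call.
- sign_off(): hands the job in, once; it reports no verdict.
The state is a dict: "clock": time; "joint_positions": joint angles; "dq": joint speeds; "tau": joint torques, N m; "eef_pos": TCP position; "orientation": TCP orientation; "contact_force": force on the tool from outside, world axes, zero at the start; "torque": the same for the moment, N m; "finger_gap": opening from 0.0 (shut) to 1.0 (fully open).
Only numpy, scipy, OpenCV 4.12 (cv2) and the standard library are available. Lean on these libraries where they do the work, as an engineer would, in place of code of your own. Each camera call takes 0.05 s, during which the arm holds its last target. There are 200 camera calls.

## Working session

There is one attempt and no reset: what is moved stays moved. The work goes in short steps, Python scripts to look and compute and a tool call to move; the robot and the scene stay as the last step left them, time stands still between calls to the robot, and variables do not carry over. Pictures are saved under pics/ and viewed, on a budget of 10 in all, crops included, one or two more only if the job needs it, and the job is handed in when it is done.

Besides the shell and the picture viewer there is one more tool, called after "Call:" by a JSON object that holds its "op" and its "data". jog_arm: Moves the arm, as the interface text tells. Its arguments: {"type":"object","properties":{"moves":{"type":"array"},"newtons":{"type":"number"}},"required":["moves"]}

```bash
mkdir -p pics
cat > h.py <<'E'
from plant import *
import numpy as np, cv2
def cloud(n):
    im,d=camera(n); c=get_calibration(n); K=np.array(c["camera_matrix"],float)
    v,u=np.mgrid[0:480,0:640]
    p=np.stack([u,v],-1).reshape(-1,1,2).astype(np.float64)
    s=cv2.undistortPoints(p,K,np.array([c["k1"],0,0,0.]),).reshape(480,640,2)
    P=np.dstack([s*d[...,None],d])
    W=(P-np.array(c["t"]))@np.array(c["R"])
    W[d==0]=np.nan
    return im,d,W
def save(n,im,crop=None,k=1):
    if crop: a,b,c,e=crop; im=im[b:e,a:c]
    cv2.imwrite("pics/"+n,cv2.resize(im[...,::-1],None,fx=k,fy=k))
E
python3 - <<'E'
from h import *
for n in("scene","top"):
    im,d,W=cloud(n); save(n+"0.png",im); np.savez(n+"0.npz",im=im,W=W)
    c=get_calibration(n); print(n,-np.array(c["R"]).T@np.array(c["t"]),c["k1"])
print(read_state())
E
```

```text
scene [0.08106553 0.3325453  0.73335145] -0.017562118662828394
top [ 0.37015565 -0.04618225  1.04817358] -0.11442628965352702
{'clock': 0.1, 'joint_positions': array([71.28782172, 21.98930592,  2.51126498, 91.64033084, -1.02499738,
       66.53343999, -2.85903323]), 'dq': array([-0.05095842, -0.1395896 , -0.00251189, -0.17964411, -0.059781  ,
        0.01782095,  0.04399749]), 'tau': array([ 2.34196465e-03, -4.34734082e+01,  1.02940645e+00, -2.50453466e+01,
        1.09220459e-02,  5.49037577e-03,  1.42650077e-05]), 'eef_pos': array([ 0.14722093, -0.63221555,  0.2299877 ]), 'orientation': array([[ 9.73921127e-01,  2.26885795e-01, -6.89248729e-04],
       [ 2.26886801e-01, -9.73918289e-01,  2.35517194e-03],
       [-1.36916885e-04, -2.45013315e-03, -9.99996989e-01]]), 'contact_force': array([-1.09716577,  0.10895387, -0.09274107]), 'torque': array([-0.00467185, -0.03417641,  0.0318917 ]), 'finger_gap': 1.0020254462939986}
```

View pics/scene0.png

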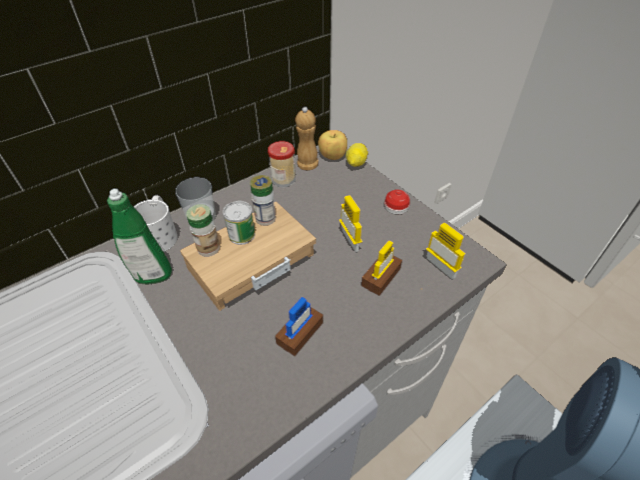

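View pics/top0.png

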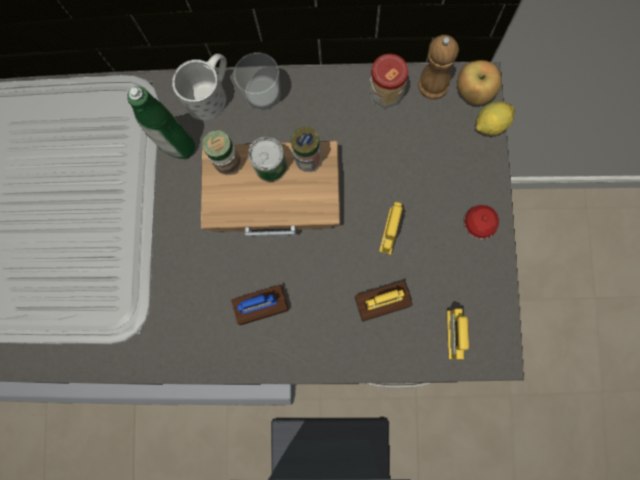

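Candidates for the yellow holder:
- **Scene (383,265) / top (384,298):** hangs in a dark stand.
- **Scene (350,222) / top (392,228):** loose and upright.
- **Scene (445,250) / top (457,333):** loose and larger.

By the description, I choose the one in the stand. The blue holder is at top (258,303), and the rail is at top (270,231).

Run:
```python
from h import *
def rect(P):
    r=cv2.minAreaRect((P[:,:2]*1000).astype(np.float32)); return np.round(r[0],1),np.round(r[1],1),round(r[2],1)
for n in("top","scene"):
    f=np.load(n+"0.npz"); im=f["im"].astype(int); W=f["W"]; z=W[...,2]
    r,g,b=im[...,0],im[...,1],im[...,2]
    yel=((r>120)&(g>90)&(b<0.5*r)&(z>0.02)&(z<.16)).astype(np.uint8)
    k,l,s,c=cv2.connectedComponentsWithStats(yel)
    for i in range(1,k):
        if s[i,4]>60:
            P=W[l==i]; zt=np.nanpercentile(P[:,2],97)
            T=P[P[:,2]>zt-.006]; print(n,"yel",c[i].round(),s[i,4],"ztop",zt.round(4),T.mean(0).round(4),rect(T),rect(P))
    m=(z>.053)&(z<.066)&(W[...,1]>-.05)&(W[...,1]<.4)
    k,l,s,c=cv2.connectedComponentsWithStats(m.astype(np.uint8)); i=1+np.argmax(s[1:,4])
    P=W[l==i]; print(n,"riser",c[i],s[i],P.mean(0),rect(P))
    q=P[P[:,2]>.0];print(np.percentile(P[:,2],[5,50,95]))
    # dark wooden stand tops
    m=((z>.025)&(z<.036)&(r<110)&(W[...,0]<.5)&(W[...,0]>.2)).astype(np.uint8)
    k,l,s,c=cv2.connectedComponentsWithStats(m)
    for i in range(1,k):
        if s[i,4]>150: P=W[l==i]; print(n,"stand",c[i].round(),rect(P),np.nanmedian(P[:,2]))
f=np.load("top0.npz"); save("c1.png",np.hstack([cv2.resize(f["im"][200:360,350:490],None,fx=3,fy=3),cv2.resize(f["im"][200:260,230:350],(360,180)).repeat(1,0) if 0 else cv2.resize(f["im"][185:345,210:330],None,fx=3,fy=3)]))
```

```text
top yel [481.  79.] 1002 ztop 0.0688 [ 0.8497 -0.3038  0.0657] (array([ 850.8, -303.2]), array([62.6, 58.5]), 19.3) (array([ 852. , -301.9]), array([70.2, 68.4]), 56.6)
top yel [391.  74.] 97 ztop 0.1017 [ 0.8412 -0.1361  0.099 ] (array([ 842. , -136.2]), array([15.3, 23.7]), 43.4) (array([ 842. , -136.3]), array([15.1, 24.3]), 40.3)
top yel [495. 117.] 862 ztop 0.0585 [ 0.7836 -0.3279  0.0556] (array([ 781.6, -327.4]), array([42.7, 43.7]), 75.7) (array([ 782.4, -327.2]), array([61.6, 58.4]), 78.9)
top yel [391. 227.] 563 ztop 0.1202 [ 0.5766 -0.129   0.1174] (array([ 577.5, -129.2]), array([15.3, 50.3]), 72.9) (array([ 577.7, -127.8]), array([19.9, 80.7]), 76.7)
top yel [385. 299.] 375 ztop 0.0978 [ 0.4572 -0.115   0.0954] (array([ 457.2, -115.1]), array([11.7, 40. ]), 17.0) (array([ 455.6, -115.5]), array([16.2, 62.5]), 13.4)
top yel [462. 334.] 457 ztop 0.1198 [ 0.3963 -0.231   0.1168] (array([ 396.6, -231.2]), array([51.2, 15.2]), 1.1) (array([ 396.3, -231.4]), array([79. , 15.7]), 1.6)
top yel [449. 334.] 140 ztop 0.0444 [ 0.3963 -0.2231  0.0415] (array([ 397.6, -222.2]), array(
[... 1122 characters left out ...]
6)
scene yel [353. 219.] 470 ztop 0.1186 [ 0.5743 -0.1293  0.1165] (array([ 575.9, -130.6]), array([14.4, 54. ]), 75.2) (array([ 575. , -129.3]), array([18.8, 82. ]), 76.1)
scene yel [448. 245.] 730 ztop 0.1182 [ 0.3948 -0.2302  0.1165] (array([ 395.9, -230.9]), array([17.1, 51.1]), 89.7) (array([ 395.8, -229.8]), array([81.5, 22. ]), 1.9)
scene yel [382. 260.] 336 ztop 0.0968 [ 0.4548 -0.1141  0.095 ] (array([ 455.8, -115.3]), array([11.3, 39.3]), 18.2) (array([ 462.9, -116.8]), array([29.4, 67. ]), 16.9)
scene riser [249.11002492 252.98102358] [ 180  202  137   97 5217] [0.63721713 0.08758542 0.059619  ] (array([650.7,  77.3]), array([164.2, 242. ]), 0.1)
[0.05712487 0.0596893  0.06185643]
```

View pics/c1.png

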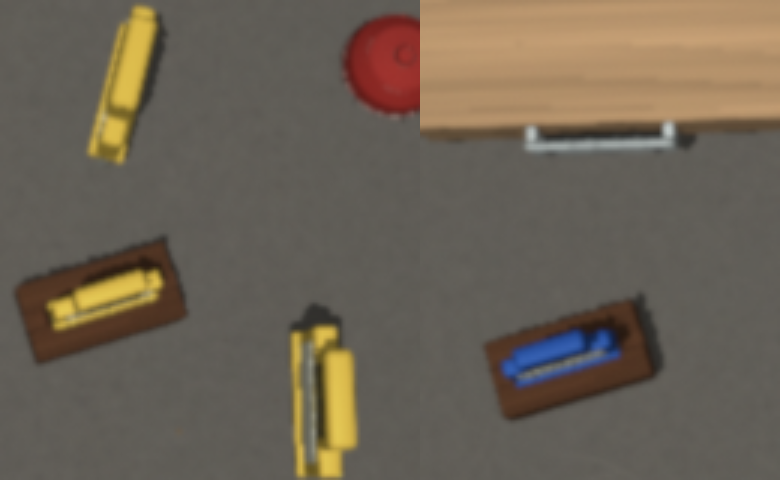

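The stand's yellow holder has a 62 mm frame and its top is at z = 96, against 80 mm and 120 for the other two, so it's the smallest. Next I refine the rail fit and make the first approach above the holder.

```bash
cat > rail.py <<'E'
from h import *
def rail(im,W,n):
    im=im.astype(int); x,y,z=[W[...,i] for i in range(3)]
    r,b=im[...,0],im[...,2]
    reg=(y>-.05)&(y<.21)&(x>.53)&(x<.74)&(z>.052)&(z<.068)
    wood=reg&(r>1.3*b); al=reg&(abs(r-b)<35)&(r>110)&(x<.6)
    P=W[wood]; ys=np.arange(-.03,.19,.006); fx=[]
    for a in ys:
        q=P[abs(P[:,1]-a)<.004]; fx.append(q[:,0].min() if len(q) else np.nan)
    fx=np.array(fx); ok=np.isfinite(fx)
    f=np.polyfit(ys[ok],fx[ok],1); ok&=abs(fx-np.polyval(f,ys))<.003; f=np.polyfit(ys[ok],fx[ok],1)
    print(n,"wood y",np.percentile(P[:,1],[.3,99.7]).round(4),"front x=%.4f + %.4f(y-.08)"%(np.polyval(f,.08),f[0]),ok.sum())
    A=W[al]; R=cv2.minAreaRect((A[:,:2]*1000).astype(np.float32)); print("rail",len(A),R,A.min(0),A.max(0))
if __name__=="__main__":
    for n in("top","scene"):
        f=np.load(n+"0.npz"); rail(f["im"],f["W"],n)
E
python3 rail.py
```

```text
top wood y [-0.0393  0.1989] front x=0.5845 + -0.0178(y-.08) 37
rail 124 ((577.4149780273438, 79.24480438232422), (13.259834289550781, 83.16983032226562), 1.3461308479309082) [0.57083845 0.03761413 0.05273518] [0.58501614 0.12085288 0.06396677]
scene wood y [-0.0413  0.1976] front x=0.5826 + -0.0135(y-.08) 37
rail 131 ((577.5189819335938, 37.90711975097656), (15.934243202209473, 161.92897033691406), 1.2545733451843262) [ 0.56860686 -0.04290333  0.05201004] [0.58562573 0.11900665 0.06306437]
```

Call:
{"op": "jog_arm", "data": {"moves": [{"claw":0.0854,"delta_pos":[0.06,0.03,0.02],"spin":0.18},{"claw":0.0854,"delta_pos":[0.31,0.517,0.0],"spin":1.627},{"claw":0.0854,"delta_pos":[0.31,0.517,0.0],"spin":1.627},{"claw":0.06,"delta_pos":[0.31,0.517,0.0],"spin":1.627},{"claw":0.06,"delta_pos":[0.31,0.517,0.0],"spin":1.627},{"claw":0.06,"delta_pos":[0.31,0.517,0.0],"spin":1.627},{"claw":0.06,"delta_pos":[0.31,0.517,0.0],"spin":1.627},{"claw":0.06,"delta_pos":[0.31,0.517,0.0],"spin":1.627},{"claw":0.06,"delta_pos":[0.31,0.517,0.0],"spin":1.627},{"claw":0.06,"delta_pos":[0.31,0.517,0.0],"spin":1.627}], "newtons": 50}}

```text
clock: 1.35
eef_pos: [0.4576, -0.1128, 0.2298]
orientation: [[-0.283, 0.959, -0.002], [0.959, 0.283, -0.001], [-0.0, -0.002, -1.0]]
contact_force: [1.2, -0.4, -0.3]
finger_gap: 0.705
```

Call:
{"op": "jog_arm", "data": {"moves": [{"claw":0.06,"delta_pos":[-0.0006,-0.002,-0.06],"spin":0},{"claw":0.06,"delta_pos":[-0.0006,-0.002,-0.115],"spin":0},{"claw":0.06,"delta_pos":[-0.0006,-0.002,-0.145],"spin":0},{"claw":0.06,"delta_pos":[-0.0006,-0.002,-0.167],"spin":0},{"claw":0.06,"delta_pos":[-0.0006,-0.002,-0.167],"spin":0},{"claw":0.06,"delta_pos":[-0.0006,-0.002,-0.167],"spin":0}]}}

```text
clock: 2.1
eef_pos: [0.4576, -0.1148, 0.0635]
orientation: [[-0.283, 0.959, -0.001], [0.959, 0.283, -0.001], [-0.001, -0.002, -1.0]]
contact_force: [0.3, 0.7, -0.5]
finger_gap: 0.702
```

Run:
```python
from h import *
im,d,W=cloud("scene"); save("s1.png",im,(320,190,460,330),4)
print(read_state()["eef_pos"],read_state()["contact_force"])
```

```text
[ 0.45799782 -0.11500341  0.06384471] [0.1538084  0.21403502 0.60462221]
```

View pics/s1.png

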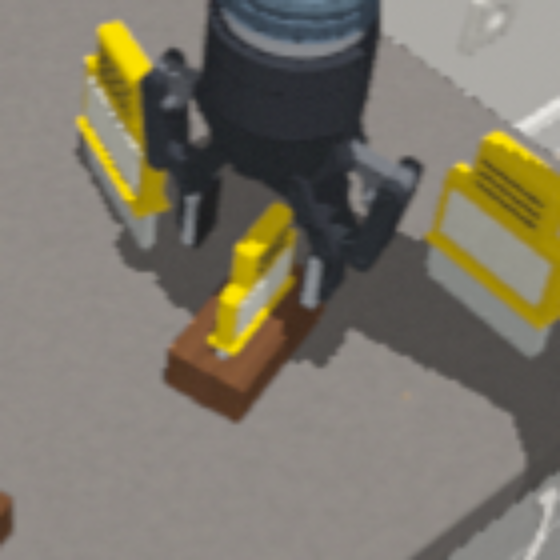

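The view shows the fingers straddling the tab of the holder in the stand, at crop (265,240). The ticket side faces the robot. I close the fingers and lift.

Call:
{"op": "jog_arm", "data": {"moves": [{"claw":0.0,"delta_pos":[0,0,0],"spin":0},{"claw":0.0,"delta_pos":[0,0,0],"spin":0},{"claw":0.0,"delta_pos":[0,0,0],"spin":0},{"claw":0.0,"delta_pos":[0,0,0],"spin":0},{"claw":0.0,"delta_pos":[0,0,0],"spin":0},{"claw":0.0,"delta_pos":[0,0,0],"spin":0}], "newtons": 60}}

```text
clock: 2.9
eef_pos: [0.4584, -0.1151, 0.0644]
orientation: [[-0.283, 0.959, 0.0], [0.959, 0.283, -0.002], [-0.002, -0.0, -1.0]]
contact_force: [-1.2, 0.6, 5.8]
finger_gap: 0.13
```

Call:
{"op": "jog_arm", "data": {"moves": [{"claw":0.0,"delta_pos":[0,0,0.015],"spin":0},{"claw":0.0,"delta_pos":[0,0,0.03],"spin":0},{"claw":0.0,"delta_pos":[0,0,0.06],"spin":0},{"claw":0.0,"delta_pos":[0,0,0.1],"spin":0},{"claw":0.0,"delta_pos":[0,0,0.13],"spin":0},{"claw":0.0,"delta_pos":[0,0,0.13],"spin":0}]}}

```text
clock: 3.65
eef_pos: [0.461, -0.1155, 0.1979]
orientation: [[-0.283, 0.959, 0.007], [0.959, 0.283, -0.005], [-0.007, 0.006, -1.0]]
contact_force: [0.3, -0.5, -0.8]
finger_gap: 0.129
```

Call:
{"op": "jog_arm", "data": {"moves": [{"claw":0.0,"delta_pos":[0.04,0.035,0.0],"spin":-0.1},{"claw":0.0,"delta_pos":[0.07,0.085,0],"spin":-0.2},{"claw":0.0,"delta_pos":[0.1,0.135,0.0],"spin":-0.27},{"claw":0.0,"delta_pos":[0.115,0.175,0.0],"spin":-0.27},{"claw":0.0,"delta_pos":[0.119,0.1945,-0.02],"spin":-0.27},{"claw":0.0,"delta_pos":[0.119,0.1945,-0.045],"spin":-0.27},{"claw":0.0,"delta_pos":[0.119,0.1945,-0.045],"spin":-0.27},{"claw":0.0,"delta_pos":[0.119,0.1945,-0.045],"spin":-0.27}]}}

```text
clock: 4.65
eef_pos: [0.5799, 0.0784, 0.1529]
orientation: [[-0.016, 1.0, 0.005], [1.0, 0.016, -0.007], [-0.007, 0.005, -1.0]]
contact_force: [-0.5, -0.3, -0.8]
finger_gap: 0.133
```

```bash
cat > look.py <<'E'
from rail import *
import sys
def look(tag,crop=(190,170,330,310)):
    im,d,W=cloud("scene"); save(tag+".png",im,crop,4)
    s=read_state(); T=s["eef_pos"]; o=s["orientation"]; print("tcp",T.round(4),"yawy",np.degrees(np.arctan2(o[1,1],o[0,1])).round(2),"z",o[:,2].round(4),"F",s["contact_force"].round(1),s["clock"])
    c=np.hypot(W[...,0]-T[0],W[...,1]-T[1])<.05
    i=im.astype(int); z=W[...,2]
    yel=c&(i[...,0]>100)&(i[...,2]<.5*i[...,0])&(i[...,1]>.7*i[...,0])&(z>.07)
    wht=c&(abs(i[...,0]-i[...,2])<40)&(i[...,0]>130)&(z>T[2]-.057)&(z<T[2]-.004)
    for nm,m,lo,hi in(("tab",yel,.006,.05),("frame",yel,-.03,.0),("should",yel,-.04,-.029),("ticket",wht,-.03,0)):
        P=W[m&(z>T[2]+lo)&(z<T[2]+hi)]
        if len(P)>8: print(nm,len(P),"mean-tcp",(P.mean(0)-T).round(4),"min",(P.min(0)-T).round(4),"max",(P.max(0)-T).round(4))
    t=W[wht&(z>T[2]-.03)]
    if len(t)>20:
        A=np.c_[t[:,1:]-t[:,1:].mean(0),np.ones(len(t))]; k=np.linalg.lstsq(A,t[:,0],rcond=None)[0]; print("ticket plane x=%.4f slope y %.3f z %.3f"%(k[2],k[0],k[1]))
    it,dt,Wt=cloud("top"); np.savez(tag+".npz",im=im,W=W,it=it,Wt=Wt)
if __name__=="__main__": look(sys.argv[1])
E
python3 look.py s2
```

```text
tcp [0.5804 0.0785 0.1536] yawy 0.92 z [ 0.0068 -0.0066 -1.    ] F [ 0.2  0.9 -0.1] 4.7
tab 85 mean-tcp [-0.0059  0.0118  0.0219] min [-0.0386 -0.0206  0.0065] max [0.003  0.0184 0.0478]
frame 95 mean-tcp [-0.0057  0.0062 -0.0163] min [-0.0093 -0.0331 -0.03  ] max [ 0.001   0.0293 -0.0001]
should 91 mean-tcp [-0.0072  0.0002 -0.0317] min [-0.0112 -0.0329 -0.0356] max [ 0.006   0.0288 -0.029 ]
ticket 172 mean-tcp [-0.0072 -0.0009 -0.0153] min [-0.0092 -0.0267 -0.0274] max [-0.005   0.0226 -0.0041]
ticket plane x=0.5732 slope y -0.010 z -0.026
```

View pics/s2.png

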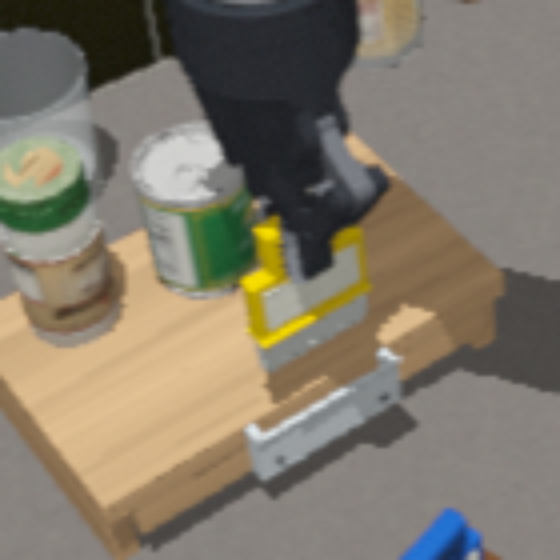

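The holder is in the grip, upright, ticket to the front, with its blade above the rail (crop 320,340). Relative to the rail in the same camera it's within about 1 mm across the channel. I go down gently, biased slightly toward the flare.

Call:
{"op": "jog_arm", "data": {"moves": [{"claw":0.0,"delta_pos":[-0.001,0.002,-0.015],"spin":0},{"claw":0.0,"delta_pos":[-0.001,0.002,-0.025],"spin":0},{"claw":0.0,"delta_pos":[-0.001,0.002,-0.033],"spin":0},{"claw":0.0,"delta_pos":[-0.001,0.002,-0.039],"spin":0},{"claw":0.0,"delta_pos":[-0.001,0.002,-0.044],"spin":0},{"claw":0.0,"delta_pos":[-0.001,0.002,-0.044],"spin":0}]}}

```text
clock: 5.5
eef_pos: [0.5794, 0.0805, 0.1095]
orientation: [[-0.016, 1.0, 0.007], [1.0, 0.016, -0.007], [-0.007, 0.007, -1.0]]
contact_force: [0.1, -0.6, -0.5]
finger_gap: 0.129
```

```bash
python3 look.py s3
```

```text
tcp [0.5797 0.0805 0.1099] yawy 0.92 z [ 0.0075 -0.0065 -1.    ] F [-0.3 -0.  -0.6] 5.55
tab 74 mean-tcp [-0.0056  0.0129  0.0229] min [-0.0385 -0.0168  0.0061] max [0.003  0.0191 0.0481]
frame 97 mean-tcp [-0.0059  0.0025 -0.018 ] min [-0.0114 -0.0331 -0.03  ] max [ 0.0025  0.0294 -0.0002]
should 77 mean-tcp [-0.0073  0.0007 -0.0313] min [-0.0114 -0.0317 -0.0372] max [ 0.0053  0.0281 -0.029 ]
ticket 143 mean-tcp [-0.0069 -0.0011 -0.0156] min [-0.0093 -0.0267 -0.0263] max [-0.0044  0.0226 -0.0042]
ticket plane x=0.5728 slope y -0.014 z -0.035
```

View pics/s3.png

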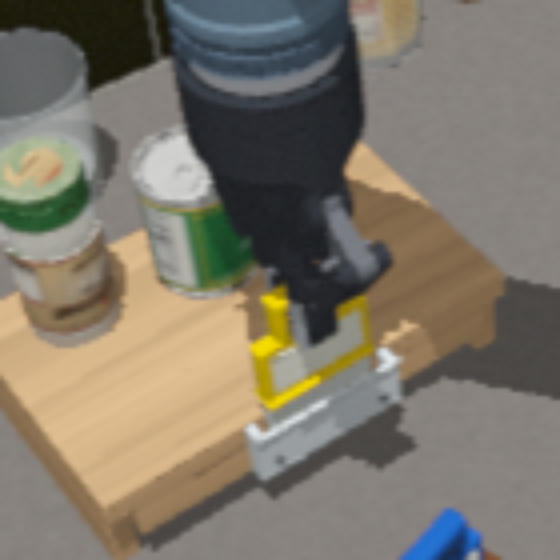

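No contact force, and the blade's tip is behind the lip (crop 330,390). I push on.

Call:
{"op": "jog_arm", "data": {"moves": [{"claw":0.0,"delta_pos":[0,0,-0.004],"spin":0},{"claw":0.0,"delta_pos":[0,0,-0.008],"spin":0},{"claw":0.0,"delta_pos":[0,0,-0.011],"spin":0},{"claw":0.0,"delta_pos":[0,0,-0.013],"spin":0},{"claw":0.0,"delta_pos":[0,0,-0.013],"spin":0}], "newtons": 80}}

```text
clock: 6.22
eef_pos: [0.58, 0.0805, 0.0975]
orientation: [[-0.016, 1.0, 0.008], [1.0, 0.016, -0.007], [-0.007, 0.008, -1.0]]
contact_force: [-2.5, -1.8, 4.1]
finger_gap: 0.121
```

Call:
{"op": "jog_arm", "data": {"moves": [{"claw":0.0,"delta_pos":[0,0,-0.002],"spin":0},{"claw":0.0,"delta_pos":[0,0,-0.0035],"spin":0},{"claw":0.0,"delta_pos":[0,0,-0.0045],"spin":0},{"claw":0.0,"delta_pos":[0,0,-0.0045],"spin":0}]}}

```text
clock: 6.72
eef_pos: [0.5804, 0.0807, 0.0951]
orientation: [[-0.016, 1.0, 0.008], [1.0, 0.016, -0.008], [-0.008, 0.008, -1.0]]
contact_force: [-3.8, -1.3, 13.0]
finger_gap: 0.125
```

```bash
python3 look.py s4
```

```text
tcp [0.5804 0.0806 0.0951] yawy 0.9 z [ 0.0082 -0.0078 -0.9999] F [-4.2 -1.5 13.3] 6.775
tab 71 mean-tcp [-0.0044  0.0132  0.0225] min [-0.0349 -0.0185  0.0067] max [0.0064 0.0187 0.0447]
frame 52 mean-tcp [-0.0047  0.0051 -0.0129] min [-0.0073 -0.033  -0.0249] max [ 0.0005  0.0294 -0.0004]
ticket 143 mean-tcp [-0.0066 -0.0011 -0.0153] min [-0.0088 -0.0271 -0.0252] max [-0.0048  0.0224 -0.004 ]
ticket plane x=0.5737 slope y -0.013 z -0.019
```

View pics/s4.png

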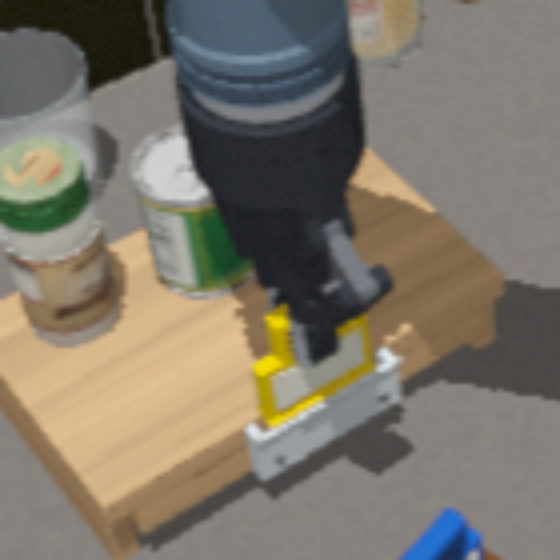

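The shoulder is at the edge (crop 320,400). The force rose to 13 N, more than the strip's 7 N, and the grip has not slipped. I press a touch more, hold, and check.

Call:
{"op": "jog_arm", "data": {"moves": [{"claw":0.0,"delta_pos":[-0.0005,0,-0.003],"spin":0},{"claw":0.0,"delta_pos":[-0.0005,0,-0.004],"spin":0},{"claw":0.0,"delta_pos":[-0.0005,0,-0.004],"spin":0},{"claw":0.0,"delta_pos":[-0.0005,0,-0.004],"spin":0},{"claw":0.0,"delta_pos":[-0.0005,0,-0.004],"spin":0},{"claw":0.0,"delta_pos":[-0.0005,0,-0.004],"spin":0}]}}

```text
clock: 7.58
eef_pos: [0.5805, 0.0807, 0.0949]
orientation: [[-0.015, 1.0, 0.009], [1.0, 0.015, -0.01], [-0.01, 0.009, -1.0]]
contact_force: [-7.3, -1.9, 21.8]
finger_gap: 0.128
```

```bash
python3 look.py s5
python3 - <<'E'
from h import *
f=np.load("s5.npz");W=f["W"];z=W[...,2];i=f["im"].astype(int)
m=(i[...,0]>100)&(i[...,2]<.45*i[...,0])&(i[...,1]>.7*i[...,0])&(abs(W[...,0]-.575)<.015)&(abs(W[...,1]-.08)<.04)&(z>.055)&(z<.08)
print("yellow low z",np.percentile(z[m],[1,5,20]) if m.sum() else None,m.sum())
E
```

```text
tcp [0.5805 0.0807 0.0949] yawy 0.88 z [ 0.0088 -0.0099 -0.9999] F [-6.4 -2.2 21.3] 7.625
tab 71 mean-tcp [-0.0045  0.0137  0.0227] min [-0.0382 -0.019   0.0064] max [0.0077 0.0289 0.0489]
frame 52 mean-tcp [-0.005   0.0064 -0.0116] min [-0.0081 -0.0325 -0.0239] max [ 0.0009  0.029  -0.    ]
ticket 140 mean-tcp [-0.0067 -0.0009 -0.0153] min [-0.0095 -0.0265 -0.026 ] max [-0.0046  0.023  -0.0041]
ticket plane x=0.5738 slope y -0.005 z -0.028
yellow low z [0.0589109  0.06257548 0.06341123] 100
```

The force rose by 8 N while the tool moved only 0.2 mm, so the shoulder is on a hard stop at the edge (z ≈ 0.060). I hand it in.

```bash
python3 -c "
from plant import *
print(sign_off()); s=read_state(); print(s['clock'],s['eef_pos'],s['contact_force'])"
```

```text
the job is handed in; nothing more can be done
None
the job is handed in; nothing more can be done
```

I took the smallest yellow holder out of its stand and pushed its blade down behind the rail lip, ticket to the front. I handed in at about 7.6 s with the arm still gripping and pressing it home.

- **Pressed home:** the last push raised the force from 13 N to about 21 N, while the tool moved only 0.2 mm. That is well above the strip's 7 N, so the shoulder is on a hard stop. The yellow shoulder's lower edge measures z ≈ 0.060, level with the riser's edge.
- **Grip:** the holder did not slip in the fingers. By the grip offset its origin is about 23.6 mm under the channel's mouth.
- **Alignment:** it stands within about 0.03 rad of upright and 0.02 rad of in line. Across the channel it is within about 1 mm, and along it about 1–2 mm off centre.
- **Cameras:** they disagreed by 1–2 mm in x, so I lined up the holder and the rail in the same camera.
- **Not measured:** I had no direct reading of the strip, so its travel is inferred from the force and depth. I did not measure the jars, tin or blue holder afterwards. The arm kept clear of them, and they looked unmoved where they showed in the close-ups.

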